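# Weigh down a glued porthole panel

### The arm

A 6-joint arm with a two-finger parallel gripper is mounted at the origin on the work surface. World frame = base frame: x ahead of the robot, y to its left, z up, the work surface at z = 0. Lengths are in m, angles in rad, forces in N, time in s.
With the tool pointing down it reaches from about 0.325 to 0.9 m from the base axis. Payload 6.1 kg.
Tool frame: the origin (TCP) lies on the centre line of the jaws, within the pads' length; the fingertips stand 17 mm ahead of it and the grasp point (between the pads) lies 2 mm behind it; z points along the fingers, y is the line along which they close (so a half turn about z gives the same grasp; the last joint's range is limited). The gripper opens to 87 mm and grips with 3 to 60 N. Pads are 19 mm wide; open, the fingers measure 117 mm over their backs; the gripper's body (75 mm by 190 mm) begins 51 mm behind the grasp point.
Start: joints at [-1.244, 0.22, 1.526, -0, 1.395, -0.126], TCP at [0.273, -0.562, 0.203] pointing down, gripper open.
Joint ranges: [-2.98, 2.98], [-0.91, 2.08], [0.09, 2.57], [-1.24, 4.39], [0.2, 2.65], [-2.68, 2.68]. Speed limits (rad/s): [2.57, 2.57, 3.01, 3.14, 3.14, 3.14].

### API

Orientations are given as [roll, pitch, yaw] about the fixed x, y, z axes, in that order (R = Rz(yaw) Ry(pitch) Rx(roll)).
In Python, from bench import bot gives the robot as it stands.
- The arm moves only by the tool servo_tool, never from a script. Its argument "moves" is a list of rows, each a list of 3 entries, a list of its own where there are three numbers: the shift along the tool's x, y, z in m, then the turn, a rotation vector about the tool's x, y, z in degrees, then the opening, from -1 (shut) to 1 (fully open). In form: [[[x, y, z], [rx, ry, rz], hand], ...]. A call has 1 to 10 rows; each row shifts and turns the commanded pose from where the row before left it, along the tool's axes as they then stand; what a row does not reach is not made up. A row lasts 1/10 s, in which the tool goes at most 50 mm and 8.59 degrees, less where a joint would pass 70% of its speed; a pose out of reach is approached as far as the arm can. A call is refused whole if a number of a shift passes 0.05 or a number of a turn 8.59, either way. A call with a gripper value outside its range is refused whole. The fingers move at their own pace and stop on an object; "newtons" is the grip in N (left out, the last holds). Time passes only in rows, so rows that do not move let the fingers close. It gives the time, the measured TCP pose, the force, the opening and the grip force at its end, in the units of the state.
- bot.observe(): the state, without advancing time (a new reading comes with each control period).
- bot.read_camera(name): name is "scene" or "top"; returns the picture (384x512x3 uint8, red, green, blue); there is no depth.
- bot.camera_model(name): a dict with "fx", "fy", "cx", "cy" (pixels), "k1" (the pictures are not rectified: a ray, as slopes to the right and down, at radius r is drawn at 1 + k1 r^2 times it, then the intrinsics apply), "world_from_camera" (4x4, takes a point from camera to world coordinates). Camera axes: x right, y down, z forward; pixel columns grow to the right and rows downward; lengths in m; the calibration is good to about 2 mm. A picture is of the moment at which its call begins. camera_model takes no time and is no camera call.
- bot.hand_in(): hands the job in; it is judged then, once.
The state is a dict: "clock": time; "joint_positions": joint angles; "dq": joint speeds; "effort": joint torques, N m; "ee_pos": TCP position; "tool_rot": TCP orientation; "wrist_force": force on the tool from outside, world axes, zero at the start; "moment": the same for the moment, N m; "gripper_width": finger opening in m; "gripper_force": force on a finger pad.
Only numpy, scipy, OpenCV 4.12 (cv2) and the standard library are available. Lean on these libraries where they do the work, as an engineer would, in place of code of your own. Each camera call takes 0.05 s, during which the arm holds its last target. There are 200 camera calls.

### The job

The white printed porthole panel has just been glued to its backing board; weigh it down while the glue sets, keeping all weight off the dome. First stand the narrow wooden block in the middle of the panel's short flat and the broad block in the middle of its long flat, cork face down and square to the panel, then lay the plywood board level across both blocks, in line with the panel and centred over its length and width. Last, set the steel weight gently, knob up, on the middle of the board, and leave everything else on the bench where it is.

Things in the scene. Friction and masses are not known exactly. Their poses are not given: they have to be found in the camera images.
- panel: Fixed plywood backing 254 x 104 x 9 mm; centred on it a white panel 230 x 80 mm, upper face 15 mm above the bench. Origin: middle of the underside; x along the length, z up; any yaw. Porthole, 76 mm across, at x = -25 mm, y = 0, its dome 40 mm above the bench. Flats, 80 mm across: short one x -115 to -65 mm (centre -90), long one x 15 to 115 mm (centre 65), both centred on y = 0.
- narrow_block: Loose beech block 30 x 50 x 40 mm (x, y, z) with a 3 mm cork face underneath, about 0.05 kg, cork down at the start. Origin: centre of the underside. On the short flat its 30 mm side (x) goes along the panel's length, its 50 mm side across it.
- broad_block: Loose beech block 80 x 50 x 40 mm (x, y, z) with a 3 mm cork face underneath, about 0.11 kg, cork down at the start. Origin: centre of the underside. On the long flat its 80 mm side (x) goes along the panel's length, its 50 mm side across it.
- board: Loose plywood strip 230 x 50 x 18 mm (x, y, z), about 0.14 kg, lying flat, the only strip that long; as long as the white panel. Origin: centre of the underside, z up. Resting on the two 40 mm blocks its underside is 55 mm above the bench, clear of the dome.
- weight: Loose turned steel weight standing upright: round body 50 mm in diameter and 36 mm high, a thin neck and a 28 mm round knob above it, 56 mm high in all, about 0.6 kg. Origin: centre of the underside, z up.
- disc: Bystander: loose white printed round disc, 116 mm in diameter, 24 mm thick, beyond the panel. Origin: centre of the underside. Leave it.
- tape_roll: Bystander: loose roll of paper tape lying flat, 100 mm outside and 76 mm inside diameter, 24 mm high, beyond the panel. Origin: centre of the underside. Leave it.
- jar: Bystander: loose lidded glue jar, 50 mm in diameter, 55 mm high, standing beyond the panel. Origin: centre of the underside. Leave it.
Not all that is in view belongs to the job. What is shaped like the narrow_block but pink or red is not meant.

How it is judged:
By the outcome, as a careful person would: the job done as asked, in the order asked, and still so for the second after the job is handed in, with the robot touching nothing.
It also fails if it takes over 112 s, if anything falls off the work surface, if the arm or the gripper's body presses on something with over 40 N, if the wrist force passes 120 N, or if a joint passes its speed limit or range.

## Working session

There is one attempt and no reset: what is moved stays moved. The work goes in short steps, Python scripts to look and compute and a tool call to move; the robot and the scene stay as the last step left them, time stands still between calls to the robot, and variables do not carry over. Pictures are saved under pics/ and viewed, at most 14 in all, crops included, and the job is handed in when it is done.

Besides the shell and the picture viewer there is one more tool, called after "Emit:" in YAML: its name, and indented under it one key for each argument. servo_tool: Moves the arm, as the interface text tells. Its arguments: {"type":"object","properties":{"moves":{"type":"array","items":{"type":"array"}},"newtons":{"type":"number"}},"required":["moves"]}

```bash
mkdir -p pics; ls; python3 - <<'E'
from bench import bot
import cv2,numpy as np
for n in("scene","top"):
    im=bot.read_camera(n); cv2.imwrite(f"pics/{n}0.png",im[:,:,::-1])
    m=bot.camera_model(n); print(n,{k:np.round(v,4).tolist() for k,v in m.items()})
print(bot.observe())
E
```

```text
pics
scene {'fx': 378.6663, 'fy': 378.6663, 'cx': 253.9919, 'cy': 192.9494, 'k1': 0.0251, 'world_from_camera': [[-0.8657, 0.2914, -0.4071, 1.0002], [0.5002, 0.4718, -0.7261, 0.7166], [-0.0196, -0.8322, -0.5542, 0.5814], [0.0, 0.0, 0.0, 1.0]]}
top {'fx': 378.0791, 'fy': 378.0791, 'cx': 261.1718, 'cy': 191.1481, 'k1': -0.047, 'world_from_camera': [[-0.0077, -0.9778, 0.2094, 0.3655], [-0.9999, 0.0061, -0.0081, 0.011], [0.0067, -0.2094, -0.9778, 1.0439], [0.0, 0.0, 0.0, 1.0]]}
{'clock': 0.1, 'joint_positions': array([-1.24409872e+00,  2.21198691e-01,  1.52750940e+00, -1.34797928e-05,
        1.39470131e+00, -1.26105690e-01]), 'dq': array([ 0.00137293, -0.00341721, -0.00161867,  0.00051491, -0.00156654,
       -0.00129539]), 'effort': array([ 4.82050673e-04, -4.95944059e+01, -3.88520265e+01,  7.02208816e-02,
        5.15189278e-02, -5.34536196e-05]), 'ee_pos': array([ 0.27322336, -0.561443  ,  0.2024081 ]), 'tool_rot': array([-3.13978866e+00, -2.15334636e-04,  4.52805478e-01]), 'wrist_force': array([ 0.07250564,  0.21513478, -0.33700564]), 'moment': array([ 0.01670934,  0.01445202, -0.02641045]), 'gripper_force': 0.0, 'gripper_width': 0.08714924305763731}
```

View pics/top0.png

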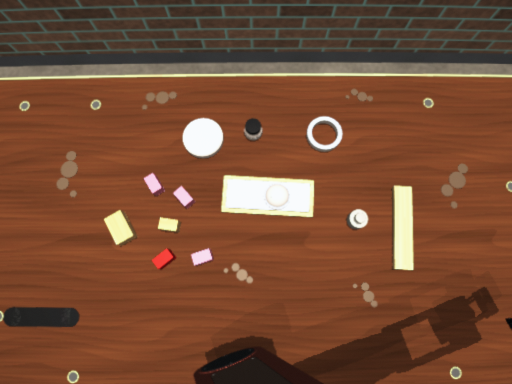

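View pics/scene0.png

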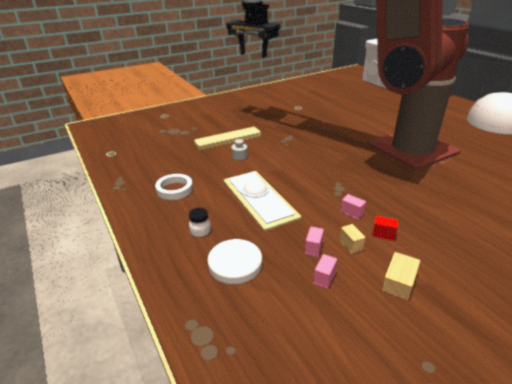

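The top view shows the panel at (268,196) with its dome at (277,195), so panel +x points to image left. The board is at (403,228), the weight at (358,218) and the broad block at (119,228).

Narrow-block candidates in the top view are the beech-coloured one at (168,225), pinks at (153,183), (184,196) and (202,257), and a red at (163,259). Only (168,225) has the beech colour, so I'll check it in a crop.

```bash
cat > h.py <<'E'
from bench import bot
import cv2,numpy as np
def ray(n,uv):
    m=bot.camera_model(n);K=np.array([[m['fx'],0,m['cx']],[0,m['fy'],m['cy']],[0,0,1]])
    p=cv2.undistortPoints(np.float64(uv).reshape(-1,1,2),K,np.array([m['k1'],0,0,0,0]))[:,0]
    T=np.array(m['world_from_camera']);d=np.c_[p,np.ones(len(p))]@T[:3,:3].T
    return T[:3,3],d
def onplane(n,uv,z):
    o,d=ray(n,uv);return (o+d*((z-o[2])/d[:,2:]))[:,:2]
def proj(n,P):
    m=bot.camera_model(n);K=np.array([[m['fx'],0,m['cx']],[0,m['fy'],m['cy']],[0,0,1]])
    W=np.linalg.inv(np.array(m['world_from_camera']));r,_=cv2.Rodrigues(W[:3,:3])
    return cv2.projectPoints(np.float64(P).reshape(-1,1,3),r,W[:3,3],K,np.array([m['k1'],0,0,0,0]))[0][:,0]
E
python3 - <<'E'
import cv2,numpy as np
t=cv2.imread('pics/top0.png');s=cv2.imread('pics/scene0.png')
a=cv2.resize(t[165:275,95:225],(780,660)[:1]+(660,),interpolation=cv2.INTER_CUBIC)
a=cv2.resize(t[170:270,95:225],(520,400),interpolation=cv2.INTER_CUBIC)
b=cv2.resize(s[190:300,290:430],(280*2-50,400),interpolation=cv2.INTER_CUBIC)[:, :280*2]
c=cv2.resize(t[165:275,215:415],(800,440))
cv2.imwrite('pics/c1.png',cv2.resize(np.hstack([a,b]),(800,320)));
h=cv2.cvtColor(t,cv2.COLOR_BGR2HSV)
for n,(u,v) in dict(narrow=(168,224),nside=(167,230),broad=(119,226),board=(403,228),rim=(268,178),panel=(240,195),disc=(203,137),weight=(358,218),wood=(300,250)).items(): print(n,t[v,u],h[v,u])
print('board col',t[228,388:418].tolist()); print('broad row',h[228,100:136].tolist()); print(h[210:250,119].tolist())
E
```

```text
narrow [183 248 248] [ 30  67 248]
nside [ 70 113 140] [ 18 128 140]
broad [184 248 248] [ 30  66 248]
board [199 249 248] [ 31  51 249]
rim [177 239 240] [ 30  67 240]
panel [253 251 249] [105   4 253]
disc [253 251 248] [102   5 253]
weight [240 248 248] [ 30   8 248]
wood [ 45  76 140] [ 10 173 140]
board col [[43, 73, 133], [42, 72, 133], [42, 73, 132], [40, 68, 122], [36, 57, 85], [56, 83, 100], [107, 159, 163], [193, 246, 245], [199, 248, 248], [197, 248, 248], [200, 249, 248], [208, 251, 248], [211, 251, 248], [207, 251, 248], [203, 250, 248], [199, 249, 248], [196, 248, 248], [197, 248, 248], [199, 249, 248], [196, 248, 248], [196, 248, 248], [202, 249, 248], [208, 251, 248], [205, 249, 246], [150, 214, 217], [61, 99, 142], [42, 71, 129], [41, 70, 129], [41, 70, 129], [41, 70, 130]]
broad row [[10, 176, 138], [10, 174, 138], [10, 174, 138], [10, 174, 138], [10, 174, 138], [10, 176, 138], [10, 177, 138], [13, 157, 156], [23, 109, 226], [30, 70, 246], [30, 63, 249], [30, 65, 248], [29, 71, 248], [29, 72, 248], [29, 71, 248], [29, 72, 248], [29, 71, 248], [29, 72, 248], [29, 74,
[... 176 characters left out ...]
 125, 145], [16, 137, 108], [15, 138, 100], [12, 158, 110], [11, 172, 129], [10, 175, 137]]
[[25, 107, 215], [29, 77, 244], [29, 74, 247], [28, 75, 248], [29, 73, 248], [30, 67, 248], [30, 65, 249], [30, 63, 249], [30, 63, 249], [30, 66, 248], [30, 65, 248], [30, 65, 248], [30, 64, 248], [30, 63, 249], [30, 63, 249], [30, 65, 248], [30, 66, 248], [30, 69, 248], [29, 71, 248], [29, 72, 248], [29, 73, 248], [29, 73, 248], [29, 70, 248], [30, 69, 248], [30, 70, 248], [30, 70, 248], [29, 70, 248], [30, 69, 248], [30, 69, 248], [30, 69, 248], [30, 70, 248], [30, 70, 247], [29, 82, 239], [25, 111, 177], [18, 136, 114], [11, 164, 129], [10, 174, 133], [10, 174, 145], [10, 173, 153], [10, 174, 151]]
```

View pics/c1.png

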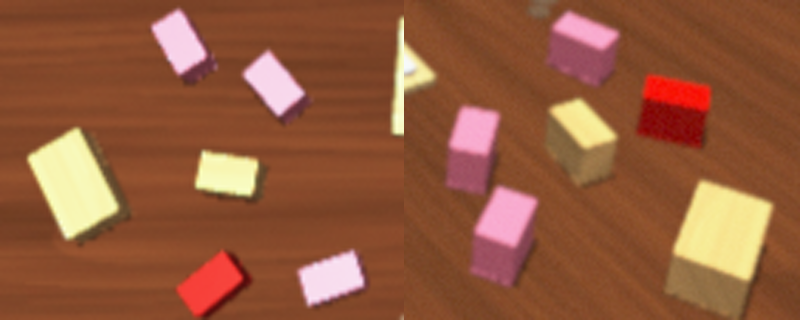

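The crop confirms it: (168,225) in the top view is the only beech block of the narrow shape. The look-alikes are pink or red.

```bash
cat >> h.py <<'E'
def rect(n,im,uv,z,mode='V',half=60,thr=190):
    u,v=uv;x0,y0=max(u-half,0),max(v-half,0);c=im[y0:v+half,x0:u+half]
    c=cv2.resize(c,None,fx=8,fy=8,interpolation=cv2.INTER_LINEAR)
    h=cv2.cvtColor(c,cv2.COLOR_RGB2HSV)
    m=((h[...,2]>thr) if mode=='V' else (h[...,2]>thr)&(h[...,1]<mode)).astype(np.uint8)
    m=cv2.morphologyEx(m,cv2.MORPH_OPEN,np.ones((9,9)))
    cs,_=cv2.findContours(m,cv2.RETR_EXTERNAL,cv2.CHAIN_APPROX_NONE)
    p=((u-x0)*8.,(v-y0)*8.);k=max(cs,key=lambda k:cv2.pointPolygonTest(k,p,True))
    px=(k[:,0]+.5)/8-.5+[x0,y0]
    w=onplane(n,px,z);q=w.astype(np.float32)
    hull=cv2.convexHull(q)
    (c,s,a)=cv2.minAreaRect(hull)
    # moments centre
    M=cv2.moments((hull*1000).astype(np.float32));mc=np.array([M['m10'],M['m01']])/M['m00']/1000
    if s[0]<s[1]: s=s[::-1];a+=90
    a=(a+90)%180-90
    return np.array(c),mc,s,a
E
python3 - <<'E'
from h import *
t=cv2.imread('pics/top0.png')[:,:,::-1].copy();s=cv2.imread('pics/scene0.png')[:,:,::-1].copy()
for n,uv,z,m,hf in [('narrow',(168,224),.04,'V',20),('broad',(119,228),.04,'V',28),('board',(403,228),.018,'V',60),('backing',(240,182),.009,'V',70),('white',(240,195),.015,30,70),('disc',(203,137),.024,'V',40)]:
    r=rect('top',t,uv,z,m,hf);print(n,*[np.round(x,4) for x in r])
print('knob',onplane('top',[(358,218),(360.5,217.5)],.056))
cv2.imwrite('pics/c2.png',cv2.resize(np.hstack([t[170:230,215:315],t[190:250,330:430]]),(800,240),interpolation=cv2.INTER_CUBIC)[:,:,::-1])
a=s[125:175,190:270];cv2.imwrite('pics/c3.png',np.vstack([cv2.imread('pics/c2.png'),cv2.resize(np.hstack([a,s[165:233,215:323][:50,:80]]),(800,250),interpolation=cv2.INTER_CUBIC)[:,:,::-1]]))
E
```

```text
narrow [0.4931 0.2536] [0.4932 0.2537] [0.0515 0.0315] 81.5298
broad [0.4856 0.3868] [0.4855 0.3867] [0.0813 0.0515] 30.1199
board [ 0.4836 -0.387 ] [ 0.4836 -0.3869] [0.2314 0.0519] -4.2026
backing [ 0.5753 -0.0107] [ 0.5752 -0.0103] [0.2465 0.1067] 86.4629
white [ 0.5753 -0.0144] [ 0.5753 -0.0146] [0.2364 0.0842] 86.3572
disc [0.745  0.1691] [0.7445 0.1691] [0.1151 0.1147] 0.8685
knob [[ 0.50284388 -0.25278331]
 [ 0.50412034 -0.25953309]]
```

View pics/c3.png

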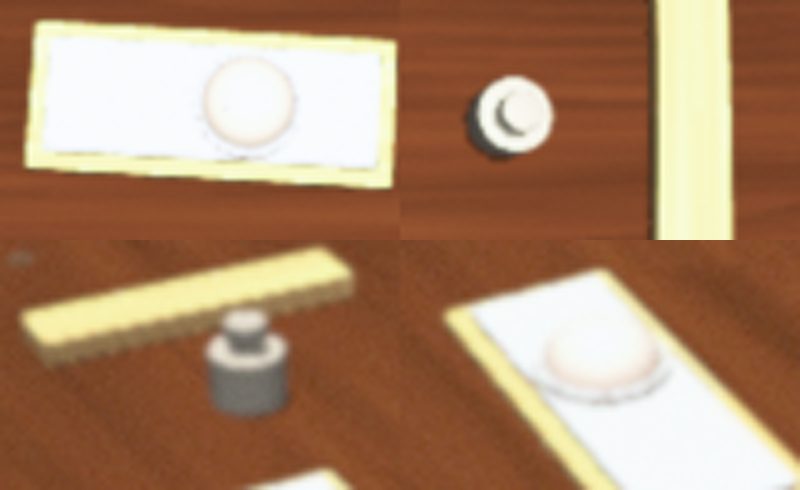

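```bash
cat > go.py <<'E'
import sys
from h import *
from scipy.spatial.transform import Rotation as R
x,y,z,yaw=map(float,sys.argv[1:5]);o=bot.observe();r=R.from_euler('xyz',o['tool_rot'])
g=R.from_euler('xyz',[np.pi,0,np.radians(yaw)])
d=np.array([x,y,z])-o['ee_pos']
print('t',round(o['clock'],2),'pos',o['ee_pos'].round(4),'yaw',np.degrees(o['tool_rot'][2]).round(2),'q6',o['joint_positions'][5].round(2),'F',o['wrist_force'].round(1),'w',round(o['gripper_width'],4),'gf',round(o['gripper_force'],1))
print('shift now',r.inv().apply(d).round(4),'rotvec',np.degrees((r.inv()*g).as_rotvec()).round(2),'shift after turn',g.inv().apply(d).round(4))
E
python3 - <<'E'
from h import *
t=cv2.imread('pics/top0.png')[:,:,::-1].copy()
for n,uv,z,m,hf in [('backing',(262,182),.009,'V',75),('white',(262,195),.015,30,75)]:
    r=rect('top',t,uv,z,m,hf);print(n,*[np.round(x,4) for x in r])
print(onplane('top',[(358.1,218.3)],.036),onplane('top',[(359.4,218)],.056),'dome',onplane('top',[(276.8,195)],.03))
E
python3 go.py .4932 .2537 .2 171.5
```

```text
backing [ 0.575  -0.0157] [ 0.575  -0.0155] [0.2563 0.1067] 86.4629
white [ 0.5753 -0.0149] [ 0.5754 -0.0151] [0.2373 0.0842] 86.3405
[[ 0.5048054  -0.25834727]] [[ 0.50281215 -0.25651697]] dome [[ 0.57161034 -0.04009377]]
t 0.1 pos [ 0.2732 -0.5614  0.2024] yaw 25.94 q6 -0.13 F [ 0.1  0.2 -0.3] w 0.0871 gf 0.0
shift now [ 0.5544 -0.6368  0.0037] rotvec [-3.0000e-02 -1.4000e-01 -1.4556e+02] shift after turn [-0.0971  0.8387  0.0024]
```

Emit:
servo_tool:
  moves:
    - [[0.03,-0.034,0],[0,0,0],1]
    - [[0.031,-0.036,0],[0,0,0],1]
    - [[0.031,-0.036,0],[0,0,0],1]
    - [[0.031,-0.036,0],[0,0,0],1]
    - [[0.031,-0.036,0],[0,0,0],1]
    - [[0.031,-0.036,0],[0,0,0],1]
    - [[0.031,-0.036,0],[0,0,0],1]
    - [[0.031,-0.036,0],[0,0,0],1]
    - [[0.031,-0.036,0],[0,0,0],1]
    - [[0.031,-0.036,0],[0,0,0],1]
  newtons: 15

```text
clock: 1.1
ee_pos: [0.3945, -0.103, 0.2033]
tool_rot: [3.141, -0.0, 0.452]
wrist_force: [0.6, 0.5, 0.0]
gripper_width: 0.087
gripper_force: 0.0
```

Emit:
servo_tool:
  moves:
    - [[0.031,-0.036,0],[0,0,0],1]
    - [[0.031,-0.036,0],[0,0,0],1]
    - [[0.031,-0.036,0],[0,0,0],1]
    - [[0.031,-0.036,0],[0,0,0],1]
    - [[0.031,-0.036,0],[0,0,0],1]
    - [[0.031,-0.036,0],[0,0,0],1]
    - [[0.03,-0.035,0],[0,0,0],1]
    - [[0.028,-0.028,0],[0,0,0],1]
    - [[0,0,0],[0,0,-8.5],1]
    - [[0,0,0],[0,0,-8.5],1]

```text
clock: 2.1
ee_pos: [0.4915, 0.254, 0.2024]
tool_rot: [-3.141, 0.002, 0.758]
wrist_force: [0.5, -0.2, -1.5]
gripper_width: 0.0867
gripper_force: 0.0
```

Emit:
servo_tool:
  moves:
    - [[0,0,0],[0,0,-8.5],1]
    - [[0,0,0],[0,0,-8.5],1]
    - [[0,0,0],[0,0,-8.5],1]
    - [[0,0,0],[0,0,-8.5],1]
    - [[0,0,0],[0,0,-8.5],1]
    - [[0,0,0],[0,0,-8.5],1]
    - [[0,0,0],[0,0,-8.5],1]
    - [[0,0,0],[0,0,-8.5],1]
    - [[0,0,0],[0,0,-8.5],1]
    - [[0,0,0],[0,0,-8.5],1]

```text
clock: 3.1
ee_pos: [0.4916, 0.2526, 0.2029]
tool_rot: [-3.141, -0.0, 2.239]
wrist_force: [-0.0, 0.1, -0.8]
gripper_width: 0.0868
gripper_force: 0.0
```

Emit:
servo_tool:
  moves:
    - [[0,0,0],[0,0,-8.5],1]
    - [[0,0,0],[0,0,-8.5],1]
    - [[0,0,0],[0,0,-8.5],1]
    - [[0,0,0],[0,0,-8.5],1]
    - [[0,0,0],[0,0,-8.5],1]
    - [[0,0,0],[0,0,0],1]
    - [[0,0,0],[0,0,0],1]

```text
clock: 3.8
ee_pos: [0.4918, 0.2527, 0.2031]
tool_rot: [-3.141, -0.001, 2.971]
wrist_force: [0.6, 0.4, 0.2]
gripper_width: 0.0871
gripper_force: 0.0
```

```bash
python3 go.py .4932 .2537 .2 171.5
```

```text
t 3.8 pos [0.4918 0.2527 0.2031] yaw 170.21 q6 -1.07 F [0.6 0.4 0.2] w 0.0871 gf 0.0
shift now [-0.0012  0.0013  0.0031] rotvec [-0.01 -0.03 -1.29] shift after turn [-0.0012  0.0012  0.0031]
```

Emit:
servo_tool:
  moves:
    - [[-0.001,0.001,0.02],[0,0,-1.3],1]
    - [[0,0,0.04],[0,0,0],1]
    - [[0,0,0.04],[0,0,0],1]
    - [[0,0,0.035],[0,0,0],1]
    - [[0,0,0.025],[0,0,0],1]
    - [[0,0,0.019],[0,0,0],1]
    - [[0,0,0],[0,0,0],1]
    - [[0,0,0],[0,0,0],1]
    - [[0,0,0],[0,0,0],-1]
    - [[0,0,0],[0,0,0],-1]

```text
clock: 4.8
ee_pos: [0.4944, 0.254, 0.0261]
tool_rot: [3.14, 0.003, 2.997]
wrist_force: [0.0, 1.1, 0.0]
gripper_width: 0.0776
gripper_force: 0.0
```

Emit:
servo_tool:
  moves:
    - [[0,0,0],[0,0,0],-1]
    - [[0,0,0],[0,0,0],-1]
    - [[0,0,0],[0,0,0],-1]
    - [[0,0,0],[0,0,0],-1]
    - [[0,0,0],[0,0,0],-1]

```text
clock: 5.3
ee_pos: [0.4932, 0.2535, 0.0245]
tool_rot: [3.142, -0.0, 2.997]
wrist_force: [0.2, -0.1, 0.7]
gripper_width: 0.039
gripper_force: 0.0
```

```bash
python3 go.py .4932 .2537 .12 86.4
```

```text
t 5.3 pos [0.4932 0.2535 0.0245] yaw 171.74 q6 -1.09 F [ 0.2 -0.1  0.7] w 0.039 gf 0.0
shift now [-0.      0.0002 -0.0955] rotvec [-0.   -0.   85.34] shift after turn [ 0.0002  0.     -0.0955]
```

```bash
python3 - <<'E'
from h import *
t=bot.read_camera('top');s=bot.read_camera('scene')
cv2.imwrite('pics/d1.png',np.hstack([cv2.resize(t[180:270,100:220],(400,300)),cv2.resize(s[180:300,280:440],(400,300))])[:,:,::-1])
o=bot.observe();print(o['gripper_width'],o['gripper_force'],o['joint_positions'])
E
```

```text
0.031055584046070717 0.0 [ 3.32627650e-01  2.54702298e-01  1.84876592e+00 -5.94874347e-06
  1.03824948e+00 -1.09398923e+00]
```

View pics/d1.png

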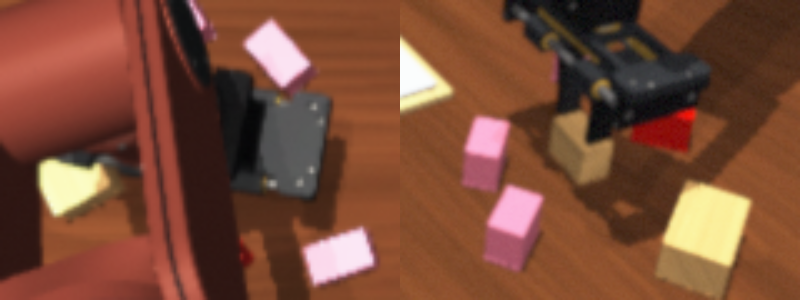

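```bash
python3 - <<'E'
from h import *
from scipy.spatial.transform import Rotation as R
s=bot.read_camera('scene');o=bot.observe();print(o['gripper_width'],o['gripper_force'],o['ee_pos'])
x,y=.4932,.2537
c=[];a=np.radians(81.5);L=np.array([np.cos(a),np.sin(a)])*.025;W=np.array([-np.sin(a),np.cos(a)])*.015
for z in(0,.04):
    c.append([[*(np.array([x,y])+i*L+j*W),z] for i,j in((1,1),(1,-1),(-1,-1),(-1,1))])
cv2.imwrite('pics/x.png',s[:,:,::-1])
S=6;im=cv2.resize(s[180:280,300:400],(600,600),interpolation=cv2.INTER_CUBIC)
for q in c:
    cv2.polylines(im,[np.int32((proj('scene',q)+.5-[300,180])*S)],True,(0,255,0),1)
p=R.from_euler('xyz',o['tool_rot'])
tip=[o['ee_pos']+p.apply([0,sg*o['gripper_width']/2,.017]) for sg in(1,-1)]
for q in proj('scene',tip): cv2.circle(im,tuple(np.int32((q+.5-[300,180])*S)),5,(0,0,255),2)
cv2.imwrite('pics/d2.png',im[:,:,::-1])
E
```

```text
0.02725903553998209 0.0 [0.49314883 0.25352851 0.0243961 ]
```

View pics/d2.png

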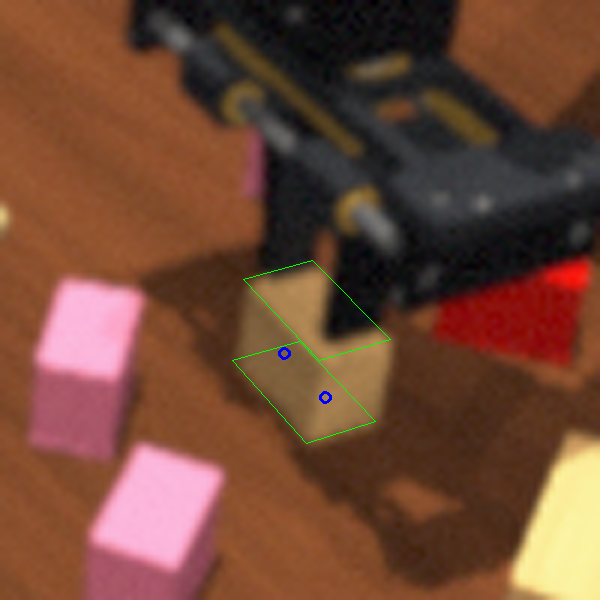

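The scene crop shows the block where I measured it. The fingers closed above its top face, with tips around z ≈ 43 mm where the reported pose says 7 mm. I'll open up and check where the tips really are.

Emit:
servo_tool:
  moves:
    - [[0,0,-0.02],[0,0,0],1]
    - [[0,0,-0.02],[0,0,0],1]
    - [[0,0,0],[0,0,0],1]
    - [[0,0,0],[0,0,0],1]
    - [[0,0,0],[0,0,0],1]
    - [[0,0,0],[0,0,0],1]
    - [[0,0,0],[0,0,0],1]
    - [[0,0,0],[0,0,0],1]

```text
clock: 6.25
ee_pos: [0.4928, 0.2534, 0.0639]
tool_rot: [-3.141, -0.001, 2.998]
wrist_force: [-0.4, 0.1, -0.3]
gripper_width: 0.0822
gripper_force: 0.0
```

```bash
python3 - <<'E'
from h import *
from scipy.spatial.transform import Rotation as R
s=bot.read_camera('scene');o=bot.observe();print(o['gripper_width'],o['ee_pos'],o['joint_positions'].round(3))
S=4;x0,y0=260,120;im=cv2.resize(s[y0:y0+150,x0:x0+190],None,fx=S,fy=S,interpolation=cv2.INTER_CUBIC)
p=R.from_euler('xyz',o['tool_rot'])
for dz,col in((.017,(0,0,255)),(-.019,(0,255,0)),(-.053,(255,255,0))):
  tip=[o['ee_pos']+p.apply([0,sg*o['gripper_width']/2,dz]) for sg in(1,-1)]
  for q in proj('scene',tip): cv2.circle(im,tuple(np.int32((q+.5-[x0,y0])*S)),4,col,2)
cv2.imwrite('pics/d3.png',im[:,:,::-1])
E
```

```text
0.08434446990018428 [0.49293609 0.25347724 0.06401012] [ 0.333  0.197  1.831  0.     1.114 -1.094]
```

View pics/d3.png

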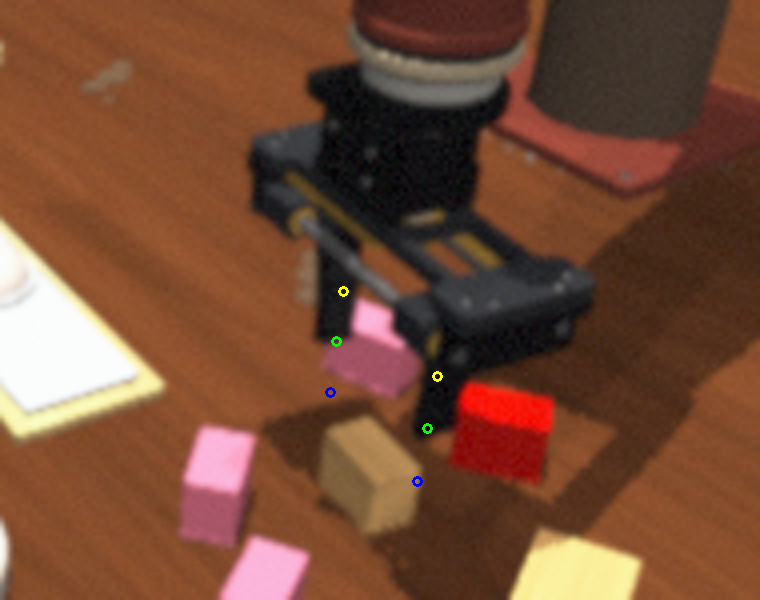

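```bash
python3 - <<'E'
from h import *
for nm,x,y,dz in(('rep',.493,.2535,0),('higher',.493,.2535,.036),('lateral',.467,.2065,0)):
    for z in(.08,.1,.12): print(nm,z,proj('top',[[x+.0375,y-.095+.006,z+dz],[x-.0375,y-.095-.006,z+dz]]).round(1).tolist())
t=cv2.imread('pics/top0.png')
im=bot.read_camera('top');cv2.imwrite('pics/d4.png',cv2.resize(im[130:290,100:260],(600,600),interpolation=cv2.INTER_CUBIC)[:,:,::-1])
E
```

```text
rep 0.08 [[198.8, 207.2], [202.8, 236.3]]
rep 0.1 [[197.6, 205.9], [201.6, 235.5]]
rep 0.12 [[196.3, 204.5], [200.4, 234.7]]
higher 0.08 [[196.6, 204.8], [200.7, 234.9]]
higher 0.1 [[195.3, 203.4], [199.4, 234.1]]
higher 0.12 [[193.9, 201.9], [198.1, 233.3]]
lateral 0.08 [[216.8, 217.1], [221.1, 246.4]]
lateral 0.1 [[216.0, 216.0], [220.3, 245.9]]
lateral 0.12 [[215.1, 214.8], [219.5, 245.4]]
```

View pics/d4.png

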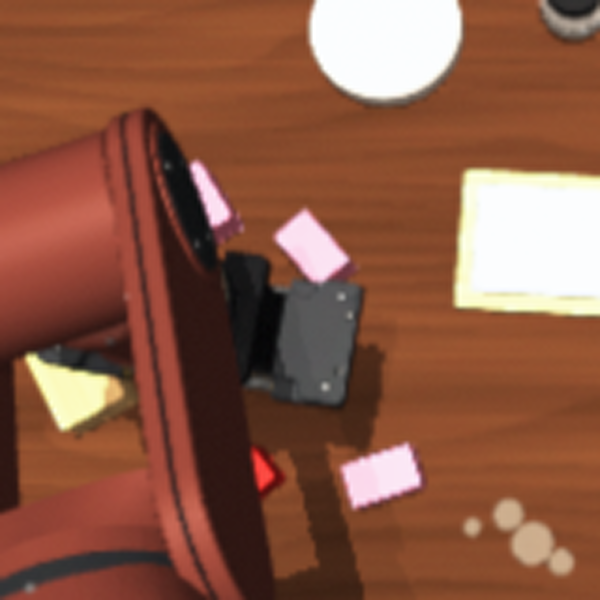

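The top crop puts the hand body's right edge at about pixel 197, so it is laterally where reported. The fault is vertical: the tips sit about 19 mm above the reported TCP height, about 36 mm higher than specified. I'll descend on that basis and watch the force.

Emit:
servo_tool:
  moves:
    - [[0,0,0.02],[0,0,0],1]
    - [[0,0,0.02],[0,0,0],1]
    - [[0,0,0.01],[0,0,0],1]
    - [[0,0,0.01],[0,0,0],1]
    - [[0,0,0.005],[0,0,0],1]
    - [[0,0,0],[0,0,0],1]

```text
clock: 6.95
ee_pos: [0.4929, 0.2534, -0.0011]
tool_rot: [-3.141, -0.001, 2.998]
wrist_force: [0.5, -0.0, -0.3]
gripper_width: 0.0872
gripper_force: 0.0
```

Emit:
servo_tool:
  moves:
    - [[0,0,0.003],[0,0,0],1]
    - [[0,0,0.003],[0,0,0],1]
    - [[0,0,0],[0,0,0],1]

```text
clock: 7.25
ee_pos: [0.4932, 0.2535, -0.0066]
tool_rot: [3.142, 0.0, 2.997]
wrist_force: [-0.0, -0.4, 0.3]
gripper_width: 0.0872
gripper_force: 0.0
```

```bash
python3 - <<'E'
from h import *
s=bot.read_camera('scene');o=bot.observe();print(o['gripper_width'],o['ee_pos'],o['wrist_force'])
cv2.imwrite('pics/d5.png',cv2.resize(s[180:280,290:410],(600,500),interpolation=cv2.INTER_CUBIC)[:,:,::-1])
E
```

```text
0.08692244584222358 [ 0.49320329  0.25357101 -0.0064708 ] [ 0.03729165 -0.37457457  0.48563259]
```

View pics/d5.png

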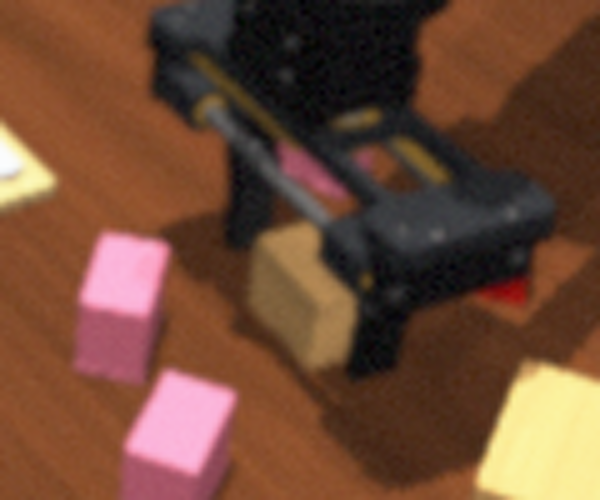

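The fingers now straddle the block with no contact, so I'll grip.

Emit:
servo_tool:
  moves:
    - [[0,0,0.002],[0,0,0],-1]
    - [[0,0,0],[0,0,0],-1]
    - [[0,0,0],[0,0,0],-1]
    - [[0,0,0],[0,0,0],-1]
    - [[0,0,0],[0,0,0],-1]
    - [[0,0,0],[0,0,0],-1]
    - [[0,0,0],[0,0,0],-1]
    - [[0,0,0],[0,0,0],-1]
  newtons: 15

```text
clock: 8.1
ee_pos: [0.4932, 0.2536, -0.0085]
tool_rot: [3.142, 0.0, 2.998]
wrist_force: [-0.6, 0.4, 0.5]
gripper_width: 0.0498
gripper_force: 15.0
```

Emit:
servo_tool:
  moves:
    - [[0,0,-0.01],[0,0,0],-1]
    - [[0,0,-0.02],[0,0,0],-1]
    - [[0,0,-0.03],[0,0,0],-1]
    - [[0,0,-0.03],[0,0,0],-1]
    - [[0,0,-0.02],[0,0,0],-1]
    - [[0,0,0],[0,0,0],-1]

```text
clock: 8.7
ee_pos: [0.4959, 0.2545, 0.1059]
tool_rot: [3.138, 0.007, 2.998]
wrist_force: [1.3, 0.2, -0.7]
gripper_width: 0.0499
gripper_force: 15.0
```

```bash
python3 - <<'E'
from math import *
a=radians(86.4)
for n,d in(('narrow',-.09),('broad',.065)): print(n,.5752+d*cos(a),-.0155+d*sin(a))
E
python3 go.py .5695 -.1053 .1 86.4
```

```text
narrow 0.5695488532423618 -0.10532240555854444
broad 0.5792813837694054 0.04937173734783766
t 8.7 pos [0.4959 0.2545 0.1059] yaw 171.75 q6 -1.09 F [ 1.3  0.2 -0.7] w 0.0499 gf 15.0
shift now [-0.1244 -0.3456  0.0055] rotvec [ 0.44  0.16 85.35] shift after turn [-0.3545  0.096   0.0059]
```

Emit:
servo_tool:
  moves:
    - [[0,0,0],[0,0,8.5],-1]
    - [[0,0,0],[0,0,8.5],-1]
    - [[0,0,0],[0,0,8.5],-1]
    - [[0,0,0],[0,0,8.5],-1]
    - [[0,0,0],[0,0,8.5],-1]
    - [[0,0,0],[0,0,8.5],-1]
    - [[0,0,0],[0,0,8.5],-1]
    - [[0,0,0],[0,0,8.5],-1]
    - [[0,0,0],[0,0,8.5],-1]
    - [[0,0,0],[0,0,8.5],-1]

```text
clock: 9.7
ee_pos: [0.4923, 0.2532, 0.1001]
tool_rot: [-3.14, 0.001, 1.508]
wrist_force: [0.6, -0.4, -0.8]
gripper_width: 0.0498
gripper_force: 15.0
```

Emit:
servo_tool:
  moves:
    - [[-0.02,0.006,0],[0,0,0],-1]
    - [[-0.04,0.011,0],[0,0,0],-1]
    - [[-0.045,0.012,0],[0,0,0],-1]
    - [[-0.045,0.012,0],[0,0,0],-1]
    - [[-0.045,0.012,0],[0,0,0],-1]
    - [[-0.045,0.012,0],[0,0,0],-1]
    - [[-0.045,0.012,0],[0,0,0],-1]
    - [[-0.04,0.011,0],[0,0,0],-1]
    - [[-0.02,0.006,0],[0,0,0],-1]
    - [[-0.009,0.002,0],[0,0,0],-1]

```text
clock: 10.7
ee_pos: [0.5684, -0.1075, 0.1003]
tool_rot: [-3.14, -0.0, 1.511]
wrist_force: [0.5, -0.0, -0.4]
gripper_width: 0.0496
gripper_force: 15.0
```

Emit:
servo_tool:
  moves:
    - [[0,0,0],[0,0,0],-1]
    - [[0,0,0],[0,0,0],-1]
    - [[0,0,0],[0,0,0],-1]

```text
clock: 11.0
ee_pos: [0.5685, -0.1037, 0.1011]
tool_rot: [-3.141, -0.001, 1.516]
wrist_force: [-0.5, -0.6, 0.7]
gripper_width: 0.0501
gripper_force: 15.0
```

```bash
python3 go.py .5695 -.1053 .0065 86.4
```

```text
t 11.0 pos [ 0.5685 -0.1037  0.1011] yaw 86.83 q6 -0.26 F [-0.5 -0.6  0.7] w 0.0501 gf 15.0
shift now [-0.0015  0.0011  0.0946] rotvec [-0.04 -0.03  0.43] shift after turn [-0.0015  0.0011  0.0946]
```

Emit:
servo_tool:
  moves:
    - [[-0.002,0.001,0.01],[0,0,0.4],-1]
    - [[0,0,0.025],[0,0,0],-1]
    - [[0,0,0.025],[0,0,0],-1]
    - [[0,0,0.018],[0,0,0],-1]
    - [[0,0,0.01],[0,0,0],-1]
    - [[0,0,0.004],[0,0,0],-1]
    - [[0,0,0],[0,0,0],-1]
    - [[0,0,0],[0,0,0],-1]

```text
clock: 11.8
ee_pos: [0.5706, -0.1075, 0.0104]
tool_rot: [3.14, 0.0, 1.507]
wrist_force: [0.3, 0.8, -0.1]
gripper_width: 0.0498
gripper_force: 15.0
```

Emit:
servo_tool:
  moves:
    - [[0,0,0.001],[0,0,0],-1]
    - [[0,0,0.001],[0,0,0],-1]
    - [[0,0,0],[0,0,0],-1]

```text
clock: 12.1
ee_pos: [0.57, -0.1075, 0.0078]
tool_rot: [3.141, 0.0, 1.507]
wrist_force: [0.4, 1.0, -0.3]
gripper_width: 0.0499
gripper_force: 15.0
```

```bash
python3 go.py .5695 -.1053 .0065 86.4
```

```text
t 12.1 pos [ 0.57   -0.1075  0.0078] yaw 86.34 q6 -0.26 F [ 0.4  1.  -0.3] w 0.0499 gf 15.0
shift now [ 0.0022 -0.0007  0.0013] rotvec [ 0.04  0.01 -0.06] shift after turn [ 0.0022 -0.0007  0.0013]
```

Emit:
servo_tool:
  moves:
    - [[0.002,-0.001,0],[0,0,0],-1]
    - [[0,0,0.001],[0,0,0],-1]
    - [[0,0,0.001],[0,0,0],-1]
    - [[0,0,0],[0,0,0],-1]
    - [[0,0,0],[0,0,0],-1]

```text
clock: 12.6
ee_pos: [0.569, -0.1052, 0.0065]
tool_rot: [-3.142, -0.0, 1.507]
wrist_force: [-4.0, 1.6, 8.0]
gripper_width: 0.0498
gripper_force: 15.0
```

```bash
python3 go.py .5695 -.1053 .0065 86.4
```

```text
t 12.6 pos [ 0.569  -0.1052  0.0065] yaw 86.35 q6 -0.26 F [-4.   1.6  8. ] w 0.0498 gf 15.0
shift now [-0.0001  0.0005 -0.    ] rotvec [-0.   -0.01 -0.05] shift after turn [-0.0001  0.0005 -0.    ]
```

Emit:
servo_tool:
  moves:
    - [[0,0,0],[0,0,0],1]
    - [[0,0,0],[0,0,0],1]
    - [[0,0,0],[0,0,0],1]
    - [[0,0,0],[0,0,0],1]
    - [[0,0,-0.01],[0,0,0],1]
    - [[0,0,-0.03],[0,0,0],1]
    - [[0,0,-0.03],[0,0,0],1]
    - [[0,0,-0.03],[0,0,0],1]
    - [[0,0,0],[0,0,0],1]

```text
clock: 13.5
ee_pos: [0.5727, -0.1065, 0.1116]
tool_rot: [3.132, 0.002, 1.507]
wrist_force: [0.5, -0.7, 1.4]
gripper_width: 0.0869
gripper_force: 0.0
```

```bash
python3 go.py .4856 .3868 .1 30.1
```

```text
t 13.5 pos [ 0.5727 -0.1065  0.1116] yaw 86.35 q6 -0.26 F [ 0.5 -0.7  1.4] w 0.0869 gf 0.0
shift now [ 0.4868 -0.1184  0.0093] rotvec [ 0.57 -0.14 56.25] shift after turn [ 0.1721 -0.4705  0.0116]
```

Emit:
servo_tool:
  moves:
    - [[0.03,-0.007,0],[0,0,0],1]
    - [[0.046,-0.011,0],[0,0,0],1]
    - [[0.046,-0.011,0],[0,0,0],1]
    - [[0.046,-0.011,0],[0,0,0],1]
    - [[0.046,-0.011,0],[0,0,0],1]
    - [[0.046,-0.011,0],[0,0,0],1]
    - [[0.046,-0.011,0],[0,0,0],1]
    - [[0.046,-0.011,0],[0,0,0],1]
    - [[0.046,-0.011,0],[0,0,0],1]
    - [[0.046,-0.011,0],[0,0,0],1]

```text
clock: 14.5
ee_pos: [0.4906, 0.3463, 0.1053]
tool_rot: [-3.141, 0.0, 1.507]
wrist_force: [1.2, 0.6, -0.1]
gripper_width: 0.0871
gripper_force: 0.0
```

Emit:
servo_tool:
  moves:
    - [[0.041,-0.01,0],[0,0,0],1]
    - [[0,0,0],[0,0,8],1]
    - [[0,0,0],[0,0,8],1]
    - [[0,0,0],[0,0,8],1]
    - [[0,0,0],[0,0,8],1]
    - [[0,0,0],[0,0,8],1]
    - [[0,0,0],[0,0,8],1]
    - [[0,0,0],[0,0,8],1]
    - [[0,0,0],[0,0,0],1]
    - [[0,0,0],[0,0,0],1]

```text
clock: 15.5
ee_pos: [0.4839, 0.386, 0.1052]
tool_rot: [3.142, 0.0, 0.533]
wrist_force: [-0.2, -0.5, -0.9]
gripper_width: 0.087
gripper_force: 0.0
```

```bash
python3 go.py .4856 .3868 -.0085 30.1; python3 - <<'E'
from h import *
t=bot.read_camera('top');cv2.imwrite('pics/e1.png',t[:,:,::-1])
r=rect('top',t,(301,199),.055,'V',30);print(r)
cv2.imwrite('pics/e1c.png',cv2.resize(t[160:230,200:330],(780,420),interpolation=cv2.INTER_CUBIC)[:,:,::-1])
print(t[195:205,296:306,2])
E
```

```text
t 15.5 pos [0.4839 0.386  0.1052] yaw 30.56 q6 1.58 F [-0.2 -0.5 -0.9] w 0.087 gf 0.0
shift now [2.000e-03 1.000e-04 1.137e-01] rotvec [0.   0.03 0.46] shift after turn [1.900e-03 1.000e-04 1.137e-01]
(array([ 0.56176841, -0.07839651]), array([ 0.56203092, -0.0791252 ]), (0.11711888015270233, 0.10277334600687027), 86.76236724853516)
[[129 140 198 201 199 198 195 191 186 184]
 [113 136 199 202 199 198 195 191 187 185]
 [111 138 201 202 200 198 195 191 187 186]
 [113 138 201 203 200 198 195 192 187 187]
 [114 140 201 202 199 197 195 192 189 187]
 [114 143 203 202 199 198 195 192 189 187]
 [118 146 204 203 200 199 196 192 189 188]
 [120 147 206 204 197 196 194 190 189 188]
 [121 124 176 173 162 162 160 159 159 159]
 [120  66  76  74  68  68  69  72  75  76]]
```

View pics/e1c.png

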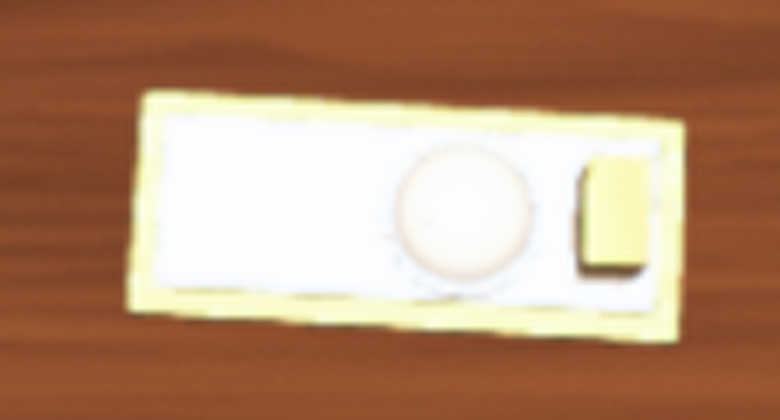

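The crop shows the narrow block standing on the short flat, its top face centred near pixel (302,195) and clear of the dome. Next is picking up the broad block.

Emit:
servo_tool:
  moves:
    - [[0.002,0,0.015],[0,0,0.5],1]
    - [[0,0,0.03],[0,0,0],1]
    - [[0,0,0.03],[0,0,0],1]
    - [[0,0,0.02],[0,0,0],1]
    - [[0,0,0.012],[0,0,0],1]
    - [[0,0,0.007],[0,0,0],1]
    - [[0,0,0],[0,0,0],1]
    - [[0,0,0],[0,0,0],-1]
    - [[0,0,0],[0,0,0],-1]
    - [[0,0,0],[0,0,0],-1]
  newtons: 20

```text
clock: 16.55
ee_pos: [0.4867, 0.3876, -0.0073]
tool_rot: [-3.142, -0.002, 0.521]
wrist_force: [-0.4, -0.0, -0.2]
gripper_width: 0.0704
gripper_force: 0.0
```

Emit:
servo_tool:
  moves:
    - [[0,0,0],[0,0,0],-1]
    - [[0,0,0],[0,0,0],-1]
    - [[0,0,0],[0,0,0],-1]
    - [[0,0,0],[0,0,0],-1]
    - [[0,0,0],[0,0,0],-1]

```text
clock: 17.05
ee_pos: [0.4859, 0.3873, -0.0082]
tool_rot: [-3.141, -0.0, 0.521]
wrist_force: [-0.7, -0.2, 2.9]
gripper_width: 0.0497
gripper_force: 20.0
```

```bash
python3 go.py .4856 .3868 .1 86.4; python3 - <<'E'
from h import *
print(onplane('top',[(302.2,194.7)],.055))
t=cv2.imread('pics/e1.png')[170:225,280:318]
h=cv2.cvtColor(cv2.resize(t,None,fx=8,fy=8),cv2.COLOR_BGR2HSV)
m=((h[...,1]>38)&(h[...,2]>190)).astype(np.uint8)
cs,_=cv2.findContours(m,cv2.RETR_LIST,cv2.CHAIN_APPROX_NONE)
for c in cs:
    if 10000>cv2.contourArea(c)>3000:
        w=onplane('top',(c[:,0]+.5)/8-.5+[280,170],.055).astype(np.float32)
        print(cv2.minAreaRect(w))
E
```

```text
t 17.05 pos [ 0.4859  0.3873 -0.0082] yaw 29.84 q6 1.6 F [-0.7 -0.2  2.9] w 0.0497 gf 20.0
shift now [-0.0005  0.0002 -0.1082] rotvec [ 0.000e+00 -2.000e-02 -5.656e+01] shift after turn [-0.0005 -0.0003 -0.1082]
[[ 0.56691282 -0.10678355]]
```

Emit:
servo_tool:
  moves:
    - [[0,0,-0.01],[0,0,0],-1]
    - [[0,0,-0.03],[0,0,0],-1]
    - [[0,0,-0.04],[0,0,0],-1]
    - [[0,0,-0.028],[0,0,-8],-1]
    - [[0,0,0],[0,0,-8],-1]
    - [[0,0,0],[0,0,-8],-1]
    - [[0,0,0],[0,0,-8],-1]
    - [[0,0,0],[0,0,-8],-1]
    - [[0,0,0],[0,0,-8],-1]
    - [[0,0,0],[0,0,-8.5],-1]

```text
clock: 18.05
ee_pos: [0.4857, 0.3869, 0.0997]
tool_rot: [-3.141, 0.0, 1.513]
wrist_force: [0.2, 0.6, -1.0]
gripper_width: 0.0499
gripper_force: 20.0
```

```bash
python3 go.py .5793 .0494 .1 86.4; python3 - <<'E'
from h import *
t=cv2.imread('pics/e1.png')
h=cv2.cvtColor(t,cv2.COLOR_BGR2HSV)
print(h[180:208,303,1:].tolist()); print(h[195,294:316].tolist())
E
```

```text
t 18.05 pos [0.4857 0.3869 0.0997] yaw 86.68 q6 0.6 F [ 0.2  0.6 -1. ] w 0.0499 gf 20.0
shift now [-3.315e-01  1.130e-01 -3.000e-04] rotvec [-0.01  0.02  0.28] shift after turn [-3.309e-01  1.147e-01 -3.000e-04]
[[57, 245], [41, 252], [40, 250], [10, 249], [3, 253], [3, 252], [48, 251], [64, 251], [63, 251], [65, 251], [64, 250], [63, 251], [65, 251], [64, 251], [63, 251], [61, 251], [61, 251], [61, 251], [60, 251], [60, 251], [60, 251], [60, 251], [61, 250], [82, 235], [120, 136], [116, 117], [49, 183], [9, 239]]
[[105, 4, 251], [14, 21, 227], [18, 62, 170], [31, 86, 211], [31, 54, 251], [31, 52, 252], [31, 54, 252], [30, 54, 251], [30, 57, 251], [30, 61, 251], [29, 65, 250], [29, 67, 250], [29, 68, 251], [29, 59, 250], [31, 27, 249], [32, 14, 247], [31, 41, 251], [30, 44, 251], [30, 36, 250], [29, 51, 236], [13, 134, 160], [10, 172, 142]]
```

Emit:
servo_tool:
  moves:
    - [[-0.02,0.008,0],[0,0,0.3],-1]
    - [[-0.04,0.014,0],[0,0,0],-1]
    - [[-0.045,0.016,0],[0,0,0],-1]
    - [[-0.045,0.016,0],[0,0,0],-1]
    - [[-0.045,0.016,0],[0,0,0],-1]
    - [[-0.045,0.016,0],[0,0,0],-1]
    - [[-0.04,0.014,0],[0,0,0],-1]
    - [[-0.03,0.01,0],[0,0,0],-1]
    - [[-0.015,0.005,0],[0,0,0],-1]
    - [[-0.005,0.001,0],[0,0,0],-1]

```text
clock: 19.05
ee_pos: [0.5791, 0.0484, 0.0997]
tool_rot: [3.142, 0.0, 1.5]
wrist_force: [-0.3, -0.7, -2.0]
gripper_width: 0.0498
gripper_force: 20.0
```

Emit:
servo_tool:
  moves:
    - [[0,0,0.01],[0,0,0],-1]
    - [[0,0,0.02],[0,0,0],-1]
    - [[0,0,0.02],[0,0,0],-1]
    - [[0,0,0.015],[0,0,0],-1]
    - [[0,0,0.01],[0,0,0],-1]
    - [[0,0,0.007],[0,0,0],-1]
    - [[0,0,0.005],[0,0,0],-1]
    - [[0,0,0],[0,0,0],-1]
    - [[0,0,0],[0,0,0],-1]

```text
clock: 19.95
ee_pos: [0.5794, 0.0499, 0.013]
tool_rot: [3.141, -0.0, 1.502]
wrist_force: [-0.1, 0.1, -1.0]
gripper_width: 0.0501
gripper_force: 20.0
```

```bash
python3 go.py .5805 .0505 .0068 86.4
```

```text
t 19.95 pos [0.5794 0.0499 0.013 ] yaw 86.04 q6 0.02 F [-0.1  0.1 -1. ] w 0.0501 gf 20.0
shift now [0.0007 0.0011 0.0062] rotvec [ 0.05 -0.01 -0.36] shift after turn [0.0007 0.0011 0.0062]
```

Emit:
servo_tool:
  moves:
    - [[0.001,0.001,0.002],[0,0,-0.4],-1]
    - [[0,0,0.002],[0,0,0],-1]
    - [[0,0,0.001],[0,0,0],-1]
    - [[0,0,0.001],[0,0,0],-1]
    - [[0,0,0],[0,0,0],-1]
    - [[0,0,0],[0,0,0],-1]

```text
clock: 20.55
ee_pos: [0.58, 0.0508, 0.0067]
tool_rot: [3.141, 0.0, 1.509]
wrist_force: [-1.4, 0.0, 1.7]
gripper_width: 0.0496
gripper_force: 20.0
```

```bash
python3 go.py .5805 .0505 .0068 86.4
```

```text
t 20.55 pos [0.58   0.0508 0.0067] yaw 86.44 q6 0.01 F [-1.4  0.   1.7] w 0.0496 gf 20.0
shift now [-0.0003  0.0005 -0.0001] rotvec [0.01 0.   0.04] shift after turn [-0.0003  0.0005 -0.0001]
```

Emit:
servo_tool:
  moves:
    - [[0,0,0],[0,0,0],1]
    - [[0,0,0],[0,0,0],1]
    - [[0,0,0],[0,0,0],1]
    - [[0,0,0],[0,0,0],1]
    - [[0,0,-0.01],[0,0,0],1]
    - [[0,0,-0.03],[0,0,0],1]
    - [[0,0,-0.04],[0,0,0],1]
    - [[0,0,-0.03],[0,0,0],1]
    - [[0,0,0],[0,0,0],1]

```text
clock: 21.45
ee_pos: [0.5841, 0.0507, 0.1232]
tool_rot: [3.131, -0.0, 1.509]
wrist_force: [1.3, -0.8, -0.2]
gripper_width: 0.0873
gripper_force: 0.0
```

```bash
python3 go.py .4836 -.387 .12 -4.2
```

```text
t 21.45 pos [0.5841 0.0507 0.1232] yaw 86.45 q6 0.01 F [ 1.3 -0.8 -0.2] w 0.0873 gf 0.0
shift now [-0.4431 -0.0733  0.0023] rotvec [ 0.47 -0.49 90.65] shift after turn [-0.0682  0.4439  0.0032]
```

Emit:
servo_tool:
  moves:
    - [[-0.035,-0.006,0],[0,0,0],1]
    - [[-0.045,-0.007,0],[0,0,0],1]
    - [[-0.045,-0.007,0],[0,0,0],1]
    - [[-0.045,-0.007,0],[0,0,0],1]
    - [[-0.045,-0.007,0],[0,0,0],1]
    - [[-0.045,-0.007,0],[0,0,0],1]
    - [[-0.045,-0.007,0],[0,0,0],1]
    - [[-0.045,-0.007,0],[0,0,0],1]
    - [[-0.045,-0.007,0],[0,0,0],1]
    - [[-0.045,-0.007,0],[0,0,0],1]

```text
clock: 22.45
ee_pos: [0.4828, -0.3856, 0.1161]
tool_rot: [-3.141, -0.0, 1.509]
wrist_force: [0.9, 0.5, 2.1]
gripper_width: 0.0869
gripper_force: 0.0
```

Emit:
servo_tool:
  moves:
    - [[-0.003,0,0],[0,0,8.5],1]
    - [[0,0,0],[0,0,8.5],1]
    - [[0,0,0],[0,0,8.5],1]
    - [[0,0,0],[0,0,8.5],1]
    - [[0,0,0],[0,0,8.5],1]
    - [[0,0,0],[0,0,8.5],1]
    - [[0,0,0],[0,0,8.5],1]
    - [[0,0,0],[0,0,8.5],1]
    - [[0,0,0],[0,0,8.5],1]
    - [[0,0,0],[0,0,8.5],1]

```text
clock: 23.45
ee_pos: [0.4832, -0.3867, 0.116]
tool_rot: [-3.141, 0.001, 0.019]
wrist_force: [-0.0, 0.5, -0.5]
gripper_width: 0.0867
gripper_force: 0.0
```

Emit:
servo_tool:
  moves:
    - [[0,0,0],[0,0,5.6],1]
    - [[0,0,0],[0,0,0],1]
    - [[0,0,0],[0,0,0],1]

```text
clock: 23.75
ee_pos: [0.4834, -0.3868, 0.1161]
tool_rot: [-3.141, 0.0, -0.07]
wrist_force: [-0.4, -0.7, -0.4]
gripper_width: 0.0869
gripper_force: 0.0
```

```bash
python3 go.py .4836 -.387 -.017 -4.2; python3 - <<'E'
from h import *
t=bot.read_camera('top');s=bot.read_camera('scene')
cv2.imwrite('pics/f1t.png',t[:,:,::-1]);cv2.imwrite('pics/f1s.png',s[:,:,::-1])
b=np.radians(86.4)
def box(x,l,w,z): return [[.5752+np.cos(b)*(x+i*l/2)-np.sin(b)*j*w/2,-.0155+np.sin(b)*(x+i*l/2)+np.cos(b)*j*w/2,z] for i,j in((1,1),(1,-1),(-1,-1),(-1,1))]
out=[]
for n,im,(x0,y0) in(('top',t,(215,165)),('scene',s,(215,140))):
    S=6;c=cv2.resize(im[y0:y0+66 if n=='top' else y0+95,x0:x0+110],None,fx=7.27 if n=='top' else 7.27,fy=7.27 if n=='top' else 7.27,interpolation=cv2.INTER_CUBIC)[:600];S=7.27
    for a in((0,.254,.104,.009),(0,.23,.08,.015),(-.09,.03,.05,.055),(.065,.08,.05,.055)):
        cv2.polylines(c,[np.int32((proj(n,box(*a))+.5-[x0,y0])*S)],True,(255,0,0),1)
    cv2.imwrite(f'pics/f1{n}.png',c[:,:,::-1])
E
```

```text
t 23.75 pos [ 0.4834 -0.3868  0.1161] yaw -4.0 q6 0.84 F [-0.4 -0.7 -0.4] w 0.0869 gf 0.0
shift now [0.0003 0.0002 0.1331] rotvec [-0.02  0.03  0.2 ] shift after turn [0.0002 0.0002 0.1331]
```

View pics/f1top.png

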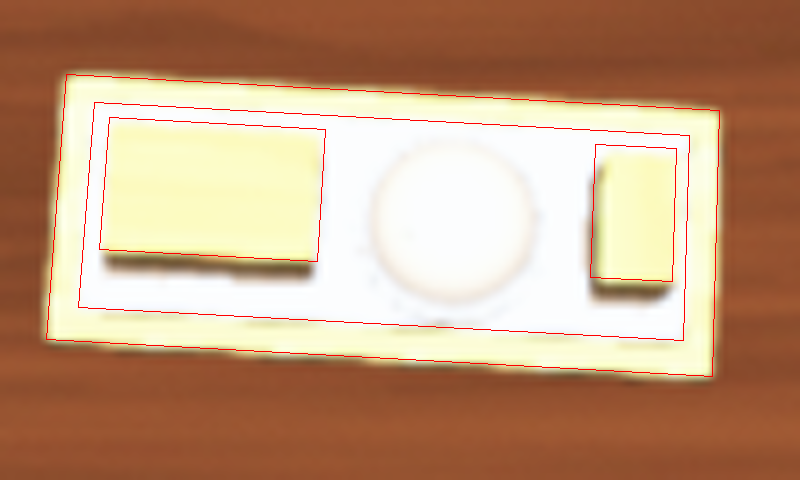

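View pics/f1scene.png

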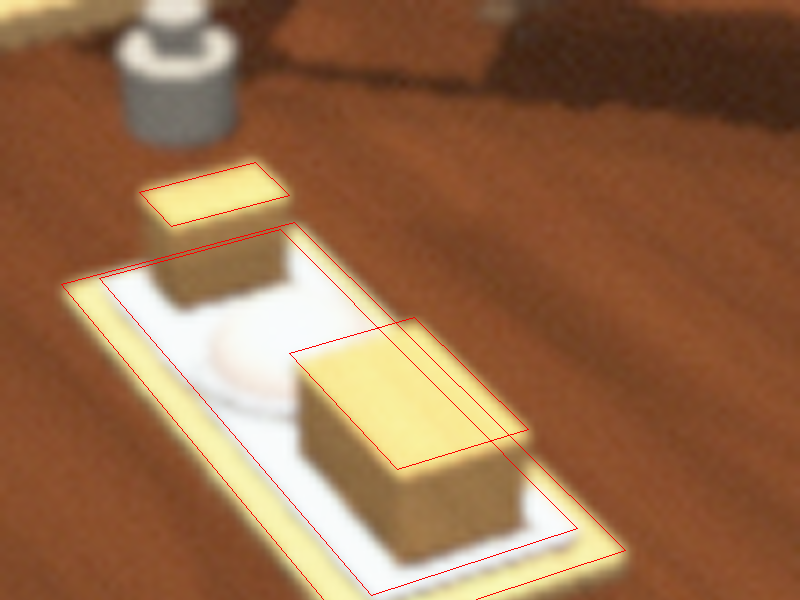

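Both views show the blocks within about 1.5 mm of their target outlines and square to the panel. The top-view faces are at pixels about (144,190) and (302,195). Next is the board.

Emit:
servo_tool:
  moves:
    - [[0,0,0.015],[0,0,0.2],1]
    - [[0,0,0.03],[0,0,0],1]
    - [[0,0,0.03],[0,0,0],1]
    - [[0,0,0.025],[0,0,0],1]
    - [[0,0,0.015],[0,0,0],1]
    - [[0,0,0.008],[0,0,0],1]
    - [[0,0,0.004],[0,0,0],1]
    - [[0,0,0.002],[0,0,0],1]
    - [[0,0,0],[0,0,0],1]
    - [[0,0,0],[0,0,0],1]
  newtons: 30

```text
clock: 24.85
ee_pos: [0.4843, -0.3877, -0.0114]
tool_rot: [3.14, -0.001, -0.076]
wrist_force: [0.9, -0.0, -0.8]
gripper_width: 0.0868
gripper_force: 0.0
```

Emit:
servo_tool:
  moves:
    - [[0,0,0.001],[0,0,0],-1]
    - [[0,0,0],[0,0,0],-1]
    - [[0,0,0],[0,0,0],-1]
    - [[0,0,0],[0,0,0],-1]
    - [[0,0,0],[0,0,0],-1]
    - [[0,0,0],[0,0,0],-1]
    - [[0,0,0],[0,0,0],-1]
    - [[0,0,0],[0,0,0],-1]

```text
clock: 25.65
ee_pos: [0.4836, -0.3869, -0.0136]
tool_rot: [-3.141, 0.0, -0.076]
wrist_force: [-0.2, 1.4, 1.3]
gripper_width: 0.0497
gripper_force: 30.0
```

```bash
python3 go.py .4836 -.387 .11 -4.2
```

```text
t 25.65 pos [ 0.4836 -0.3869 -0.0136] yaw -4.35 q6 0.84 F [-0.2  1.4  1.3] w 0.0497 gf 30.0
shift now [ 0.000e+00  1.000e-04 -1.236e-01] rotvec [-0.02  0.01 -0.15] shift after turn [ 0.000e+00  1.000e-04 -1.236e-01]
```

Emit:
servo_tool:
  moves:
    - [[0,0,-0.005],[0,0,0],-1]
    - [[0,0,-0.012],[0,0,0],-1]
    - [[0,0,-0.02],[0,0,0],-1]
    - [[0,0,-0.028],[0,0,0],-1]
    - [[0,0,-0.028],[0,0,0],-1]
    - [[0,0,-0.02],[0,0,0],-1]
    - [[0,0,-0.01],[0,0,0],-1]
    - [[0,0,0],[0,0,-3],-1]
    - [[0,0,0],[0,0,-6],-1]
    - [[0,0,0],[0,0,-8],-1]

```text
clock: 26.65
ee_pos: [0.4833, -0.3868, 0.1094]
tool_rot: [-3.141, 0.0, 0.225]
wrist_force: [-0.0, 0.5, -0.5]
gripper_width: 0.0493
gripper_force: 30.0
```

Emit:
servo_tool:
  moves:
    - [[0,0,0],[0,0,-8],-1]
    - [[0,0,0],[0,0,-8],-1]
    - [[0,0,0],[0,0,-8],-1]
    - [[0,0,0],[0,0,-8],-1]
    - [[0,0,0],[0,0,-8],-1]
    - [[0,0,0],[0,0,-8],-1]
    - [[0,0,0],[0,0,-8],-1]
    - [[0,0,0],[0,0,-8],-1]
    - [[0,0,0],[0,0,-6],-1]
    - [[0,0,0],[0,0,-3],-1]

```text
clock: 27.65
ee_pos: [0.4832, -0.3868, 0.1091]
tool_rot: [-3.141, -0.001, 1.498]
wrist_force: [0.5, -0.3, -1.8]
gripper_width: 0.0497
gripper_force: 30.0
```

Emit:
servo_tool:
  moves:
    - [[0,0,0],[0,0,-0.5],-1]
    - [[0,0,0],[0,0,0],-1]

```text
clock: 27.85
ee_pos: [0.4834, -0.3869, 0.1092]
tool_rot: [-3.141, -0.0, 1.502]
wrist_force: [-0.2, -0.5, -1.6]
gripper_width: 0.0496
gripper_force: 30.0
```

```bash
python3 go.py .576 -.015 .11 86.4
```

```text
t 27.85 pos [ 0.4834 -0.3869  0.1092] yaw 86.08 q6 -0.73 F [-0.2 -0.5 -1.6] w 0.0496 gf 30.0
shift now [ 0.3773  0.067  -0.0007] rotvec [-0.02 -0.02 -0.32] shift after turn [ 0.3769  0.0691 -0.0008]
```

Emit:
servo_tool:
  moves:
    - [[0.01,0.002,0],[0,0,-0.3],-1]
    - [[0.025,0.005,0],[0,0,0],-1]
    - [[0.04,0.007,0],[0,0,0],-1]
    - [[0.045,0.008,0],[0,0,0],-1]
    - [[0.045,0.008,0],[0,0,0],-1]
    - [[0.045,0.008,0],[0,0,0],-1]
    - [[0.045,0.009,0],[0,0,0],-1]
    - [[0.045,0.008,0],[0,0,0],-1]
    - [[0.035,0.007,0],[0,0,0],-1]
    - [[0.025,0.005,0],[0,0,0],-1]

```text
clock: 28.85
ee_pos: [0.5728, -0.0285, 0.1095]
tool_rot: [3.142, -0.001, 1.51]
wrist_force: [-0.4, 0.1, -1.2]
gripper_width: 0.0498
gripper_force: 30.0
```

Emit:
servo_tool:
  moves:
    - [[0.012,0.002,0],[0,0,0],-1]
    - [[0.005,0.001,0],[0,0,0],-1]
    - [[0,0,0.005],[0,0,0],-1]
    - [[0,0,0.015],[0,0,0],-1]
    - [[0,0,0.015],[0,0,0],-1]
    - [[0,0,0.015],[0,0,0],-1]
    - [[0,0,0.008],[0,0,0],-1]
    - [[0,0,0.005],[0,0,0],-1]
    - [[0,0,0],[0,0,0],-1]
    - [[0,0,0],[0,0,0],-1]

```text
clock: 29.85
ee_pos: [0.5773, -0.0152, 0.0468]
tool_rot: [3.141, 0.0, 1.509]
wrist_force: [0.2, 0.8, -0.7]
gripper_width: 0.0497
gripper_force: 30.0
```

```bash
python3 go.py .576 -.015 .0414 86.4
```

```text
t 29.85 pos [ 0.5773 -0.0152  0.0468] yaw 86.44 q6 -0.1 F [ 0.2  0.8 -0.7] w 0.0497 gf 30.0
shift now [ 0.0001 -0.0013  0.0054] rotvec [0.03 0.   0.04] shift after turn [ 0.0001 -0.0013  0.0054]
```

Emit:
servo_tool:
  moves:
    - [[0,-0.001,0.002],[0,0,0],-1]
    - [[0,0,0.002],[0,0,0],-1]
    - [[0,0,0.001],[0,0,0],-1]
    - [[0,0,0],[0,0,0],-1]
    - [[0,0,0],[0,0,0],-1]

```text
clock: 30.35
ee_pos: [0.5759, -0.015, 0.0415]
tool_rot: [3.141, 0.0, 1.509]
wrist_force: [-0.2, 0.0, -0.8]
gripper_width: 0.0497
gripper_force: 30.0
```

```bash
python3 go.py .576 -.015 .0414 86.4
```

```text
t 30.35 pos [ 0.5759 -0.015   0.0415] yaw 86.44 q6 -0.1 F [-0.2  0.  -0.8] w 0.0497 gf 30.0
shift now [0.     0.0001 0.0001] rotvec [0.01 0.   0.04] shift after turn [0.     0.0001 0.0001]
```

Emit:
servo_tool:
  moves:
    - [[0,0,0.0005],[0,0,0],-1]
    - [[0,0,0.0005],[0,0,0],-1]
    - [[0,0,0],[0,0,0],-1]

```text
clock: 30.65
ee_pos: [0.576, -0.015, 0.0414]
tool_rot: [3.142, 0.0, 1.509]
wrist_force: [-3.6, 0.7, 5.2]
gripper_width: 0.0495
gripper_force: 30.0
```

Contact is at 5 N, so I'll release, rise and head for the weight.

Emit:
servo_tool:
  moves:
    - [[0,0,0],[0,0,0],1]
    - [[0,0,0],[0,0,0],1]
    - [[0,0,0],[0,0,0],1]
    - [[0,0,0],[0,0,0],1]
    - [[0,0,-0.01],[0,0,0],1]
    - [[0,0,-0.03],[0,0,0],1]
    - [[0,0,-0.03],[0,0,0],1]
    - [[0,0,-0.01],[0,0,0],1]
    - [[0,0,0],[0,0,0],1]

```text
clock: 31.55
ee_pos: [0.5776, -0.0153, 0.1229]
tool_rot: [3.137, 0.0, 1.509]
wrist_force: [-0.2, -0.4, -1.0]
gripper_width: 0.0872
gripper_force: 0.0
```

```bash
python3 go.py .5045 -.2575 .12 86.4
```

```text
t 31.55 pos [ 0.5776 -0.0153  0.1229] yaw 86.44 q6 -0.1 F [-0.2 -0.4 -1. ] w 0.0872 gf 0.0
shift now [-0.2462 -0.058   0.0028] rotvec [0.27 0.03 0.04] shift after turn [-0.2463 -0.0578  0.0029]
```

Emit:
servo_tool:
  moves:
    - [[-0.026,-0.006,0],[0,0,0],1]
    - [[-0.045,-0.01,0],[0,0,0],1]
    - [[-0.045,-0.011,0],[0,0,0],1]
    - [[-0.045,-0.011,0],[0,0,0],1]
    - [[-0.045,-0.011,0],[0,0,0],1]
    - [[-0.035,-0.008,0],[0,0,0],1]
    - [[-0.006,-0.001,0],[0,0,0],1]
    - [[0,0,0],[0,0,0],1]
    - [[0,0,0],[0,0,0],1]

```text
clock: 32.45
ee_pos: [0.5023, -0.2567, 0.1193]
tool_rot: [-3.14, -0.002, 1.509]
wrist_force: [-0.8, 0.1, 1.0]
gripper_width: 0.0868
gripper_force: 0.0
```

```bash
python3 go.py .5045 -.258 -.008 86.4; python3 - <<'E'
from h import *
t=bot.read_camera('top');cv2.imwrite('pics/g1.png',t[:,:,::-1])
b=np.radians(86.4)
def box(x,l,w,z): return [[.5752+np.cos(b)*(x+i*l/2)-np.sin(b)*j*w/2,-.0155+np.sin(b)*(x+i*l/2)+np.cos(b)*j*w/2,z] for i,j in((1,1),(1,-1),(-1,-1),(-1,1))]
x0,y0,S=215,165,7
c=cv2.resize(t[y0:y0+66,x0:x0+110],None,fx=S,fy=S,interpolation=cv2.INTER_CUBIC)
for a in((0,.254,.104,.009),(0,.23,.05,.073)):
    cv2.polylines(c,[np.int32((proj('top',box(*a))+.5-[x0,y0])*S)],True,(255,0,0),1)
cv2.imwrite('pics/g1c.png',c[:,:,::-1])
E
```

```text
t 32.45 pos [ 0.5023 -0.2567  0.1193] yaw 86.45 q6 -0.55 F [-0.8  0.1  1. ] w 0.0868 gf 0.0
shift now [-0.0014  0.0024  0.1273] rotvec [-0.08 -0.09  0.05] shift after turn [-0.0012  0.0022  0.1273]
```

View pics/g1c.png

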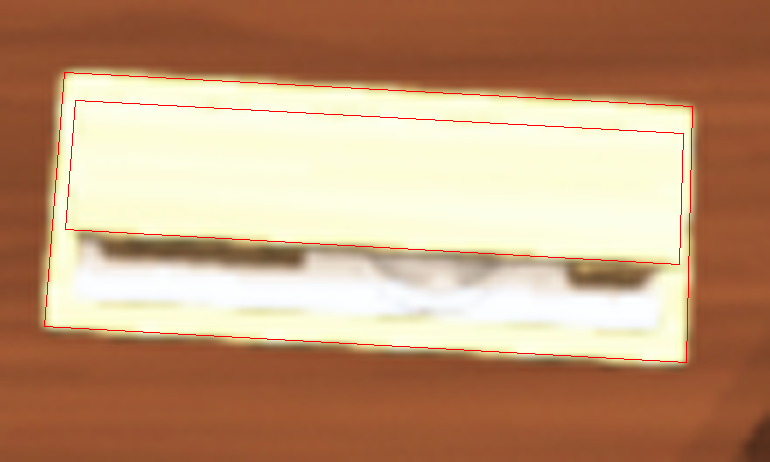

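The crop shows the board square over the panel and centred to about 1–2 mm, its lower edge near y = 200 px. Now the weight.

Emit:
servo_tool:
  moves:
    - [[-0.001,0.002,0.015],[0,0,0],1]
    - [[0,0,0.03],[0,0,0],1]
    - [[0,0,0.03],[0,0,0],1]
    - [[0,0,0.025],[0,0,0],1]
    - [[0,0,0.015],[0,0,0],1]
    - [[0,0,0.009],[0,0,0],1]
    - [[0,0,0.004],[0,0,0],1]
    - [[0,0,0],[0,0,0],1]
    - [[0,0,0],[0,0,0],-1]
    - [[0,0,0],[0,0,0],-1]
  newtons: 40

```text
clock: 33.5
ee_pos: [0.5055, -0.2597, -0.0063]
tool_rot: [3.14, 0.001, 1.509]
wrist_force: [-1.0, -0.4, -0.2]
gripper_width: 0.0776
gripper_force: 0.0
```

Emit:
servo_tool:
  moves:
    - [[0,0,0],[0,0,0],-1]
    - [[0,0,0],[0,0,0],-1]
    - [[0,0,0],[0,0,0],-1]
    - [[0,0,0],[0,0,0],-1]
    - [[0,0,0],[0,0,0],-1]
    - [[0,0,0],[0,0,0],-1]

```text
clock: 34.1
ee_pos: [0.505, -0.2592, -0.0073]
tool_rot: [3.141, 0.0, 1.509]
wrist_force: [1.6, 0.8, 1.1]
gripper_width: 0.049
gripper_force: 40.0
```

```bash
python3 go.py .576 -.015 .12 86.4
```

```text
t 34.1 pos [ 0.505  -0.2592 -0.0073] yaw 86.44 q6 -0.55 F [1.6 0.8 1.1] w 0.049 gf 40.0
shift now [ 0.2482  0.0558 -0.1274] rotvec [0.04 0.01 0.04] shift after turn [ 0.2482  0.0555 -0.1273]
```

Emit:
servo_tool:
  moves:
    - [[0,0,-0.008],[0,0,0],-1]
    - [[0,0,-0.02],[0,0,0],-1]
    - [[0,0,-0.03],[0,0,0],-1]
    - [[0,0,-0.035],[0,0,0],-1]
    - [[0,0,-0.025],[0,0,0],-1]
    - [[0,0,-0.01],[0,0,0],-1]
    - [[0.01,0.002,0],[0,0,0],-1]
    - [[0.025,0.006,0],[0,0,0],-1]
    - [[0.035,0.008,0],[0,0,0],-1]
    - [[0.04,0.009,0],[0,0,0],-1]

```text
clock: 35.1
ee_pos: [0.5346, -0.149, 0.1175]
tool_rot: [-3.137, -0.002, 1.507]
wrist_force: [0.5, 0.8, -6.0]
gripper_width: 0.0494
gripper_force: 40.0
```

Emit:
servo_tool:
  moves:
    - [[0.04,0.009,0],[0,0,0],-1]
    - [[0.04,0.009,0],[0,0,0],-1]
    - [[0.03,0.006,0],[0,0,0],-1]
    - [[0.018,0.004,0],[0,0,0],-1]
    - [[0.008,0.002,0],[0,0,0],-1]
    - [[0.002,0.001,0.01],[0,0,0],-1]
    - [[0,0,0.02],[0,0,0],-1]
    - [[0,0,0.012],[0,0,0],-1]
    - [[0,0,0.005],[0,0,0],-1]
    - [[0,0,0],[0,0,0],-1]

```text
clock: 36.1
ee_pos: [0.5746, -0.0156, 0.0718]
tool_rot: [-3.139, -0.0, 1.508]
wrist_force: [0.5, 0.3, -5.6]
gripper_width: 0.049
gripper_force: 40.0
```

```bash
python3 go.py .576 -.016 .0657 86.4
```

```text
t 36.1 pos [ 0.5746 -0.0156  0.0718] yaw 86.38 q6 -0.1 F [ 0.5  0.3 -5.6] w 0.049 gf 40.0
shift now [-0.0003  0.0014  0.0061] rotvec [-0.17 -0.01 -0.02] shift after turn [-0.0003  0.0014  0.0061]
```

Emit:
servo_tool:
  moves:
    - [[0,0.001,0.002],[-0.15,0,0],-1]
    - [[0,0,0.001],[0,0,0],-1]
    - [[0,0,0.001],[0,0,0],-1]
    - [[0,0,0.001],[0,0,0],-1]
    - [[0,0,0],[0,0,0],-1]
    - [[0,0,0],[0,0,0],-1]

```text
clock: 36.7
ee_pos: [0.5769, -0.0151, 0.0686]
tool_rot: [3.139, 0.0, 1.509]
wrist_force: [0.4, -0.2, -5.7]
gripper_width: 0.0494
gripper_force: 40.0
```

```bash
python3 go.py .576 -.016 .0657 86.4
```

```text
t 36.7 pos [ 0.5769 -0.0151  0.0686] yaw 86.45 q6 -0.1 F [ 0.4 -0.2 -5.7] w 0.0494 gf 40.0
shift now [-0.001  -0.0009  0.0029] rotvec [0.16 0.   0.05] shift after turn [-0.001  -0.0009  0.0029]
```

Emit:
servo_tool:
  moves:
    - [[-0.001,-0.001,0.001],[0.1,0,0],-1]
    - [[0,0,0.001],[0,0,0],-1]
    - [[0,0,0.0005],[0,0,0],-1]
    - [[0,0,0],[0,0,0],-1]
    - [[0,0,0],[0,0,0],-1]

```text
clock: 37.2
ee_pos: [0.5759, -0.016, 0.0659]
tool_rot: [3.141, -0.0, 1.509]
wrist_force: [0.6, -0.7, -6.8]
gripper_width: 0.0493
gripper_force: 40.0
```

Emit:
servo_tool:
  moves:
    - [[0,0,0.0005],[0,0,0],-1]
    - [[0,0,0],[0,0,0],-1]

```text
clock: 37.4
ee_pos: [0.5759, -0.016, 0.0657]
tool_rot: [3.141, -0.0, 1.509]
wrist_force: [-0.8, -0.7, -2.9]
gripper_width: 0.0496
gripper_force: 40.0
```

Emit:
servo_tool:
  moves:
    - [[0,0,0.0005],[0,0,0],-1]
    - [[0,0,0],[0,0,0],-1]

```text
clock: 37.6
ee_pos: [0.576, -0.0161, 0.0656]
tool_rot: [3.141, 0.0, 1.509]
wrist_force: [-3.0, 0.5, 1.5]
gripper_width: 0.049
gripper_force: 40.0
```

Emit:
servo_tool:
  moves:
    - [[0,0,0],[0,0,0],1]
    - [[0,0,0],[0,0,0],1]
    - [[0,0,0],[0,0,0],1]
    - [[0,0,0],[0,0,0],1]
    - [[0,0,-0.01],[0,0,0],1]
    - [[0,0,-0.03],[0,0,0],1]
    - [[0,0,-0.04],[0,0,0],1]
    - [[0,0,-0.04],[0,0,0],1]
    - [[0,0,-0.02],[0,0,0],1]
    - [[0,0,0],[0,0,0],1]

```text
clock: 38.6
ee_pos: [0.5785, -0.0164, 0.2104]
tool_rot: [3.132, 0.001, 1.509]
wrist_force: [1.2, -0.3, -0.3]
gripper_width: 0.0873
gripper_force: 0.0
```

Emit:
servo_tool:
  moves:
    - [[-0.03,-0.01,0],[0,0,0],1]
    - [[-0.045,-0.015,0],[0,0,0],1]
    - [[-0.045,-0.015,0],[0,0,0],1]
    - [[-0.045,-0.015,0],[0,0,0],1]
    - [[-0.045,-0.015,0],[0,0,0],1]
    - [[-0.045,-0.015,0],[0,0,0],1]
    - [[-0.03,-0.01,0],[0,0,0],1]
    - [[-0.01,-0.003,0],[0,0,0],1]
    - [[0,0,0],[0,0,0],1]
    - [[0,0,0],[0,0,0],1]

```text
clock: 39.6
ee_pos: [0.4597, -0.3033, 0.2042]
tool_rot: [3.141, -0.001, 1.509]
wrist_force: [-0.1, 1.0, -0.3]
gripper_width: 0.0871
gripper_force: 0.0
```

```bash
python3 - <<'E'
from h import *
t=bot.read_camera('top');s=bot.read_camera('scene');o=bot.observe();print(o['clock'],o['ee_pos'],o['dq'].max())
S=3
a=cv2.resize(t[140:240,200:333],(400,300),interpolation=cv2.INTER_CUBIC);b=cv2.resize(s[110:230,200:340],(400,343),interpolation=cv2.INTER_CUBIC)[:300]
u=cv2.resize(s[0:384],(400,300));v=cv2.resize(t,(400,300))
cv2.imwrite('pics/z.png',np.vstack([np.hstack([a,b]),np.hstack([v,u])])[:,:,::-1])
for z,nm in((.129,'knob'),(.109,'shoulder')): print(nm,proj('top',[[.5752,-.0155,z]]))
E
```

```text
39.7 [ 0.46016902 -0.30287816  0.2045266 ] 0.005409474079711091
knob [[268.75347532 185.69196339]]
shoulder [[268.54622788 187.45577393]]
```

View pics/z.png

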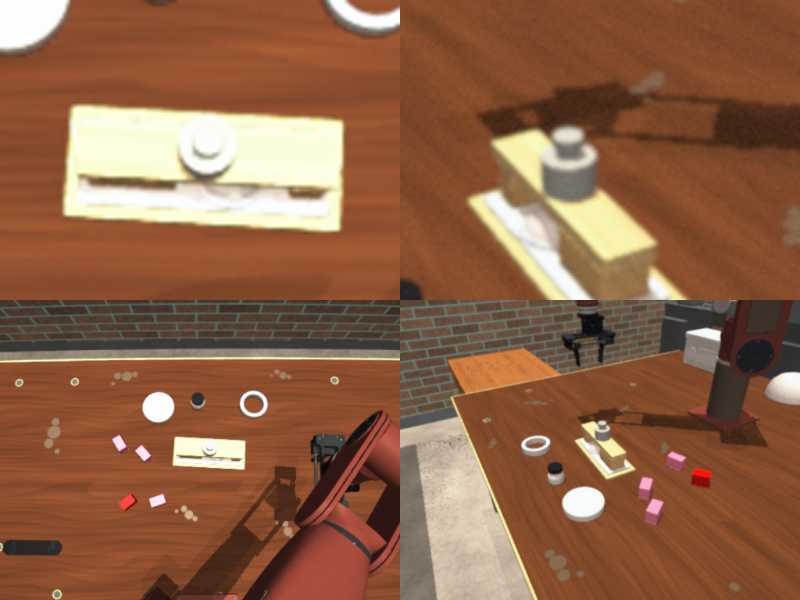

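The pictures show the stack standing level, with the weight upright mid-board at top pixel (269,188) against an expected (268.5,187.5). The bystanders haven't moved, so I'm handing in.

```bash
python3 -c "
from bench import bot
print(bot.hand_in())"
```

```text
the job is handed in; nothing more can be done
None
```

I handed the job in at about 40 s of the 112 s allowed, with no verdict returned: both blocks, the board and the weight were placed in the order asked, each within about 2 mm of its target by the cameras, and the bystanders were left untouched.

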